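Release the safety tab and open the latched wash box

TASK

Open the wooden wash box in four steps, in this order. First take the white lidded jar, which stands in the way of the sliding lid, and stand it upright on the round cork mat, near its middle. Then push the red safety tab aside to its stop so the steel hasp is free, swing the hasp by its upright lever right over until it falls away off the box end, and push the lid by its rib all the way open, leaving the hairbrush, bowl, tumbler, dipper and bottle where they are.

Things in the scene. Friction and masses are not known exactly. Their poses are not given: they have to be found in the camera images.
- washbox: Wooden wash box fixed to the table, about 150 (its x) x 200 (its y) mm, lid top 83 mm above the table. Origin: centre of its underside on the table. Its z is up; the lid slides open along its +y; the hasp hinge is at its -y end. The lid covers y -70 to +100 mm, and when open reaches y +190 mm at 75 to 83 mm height. Turned up to 20 degrees either way from the world axes
- tab (a joint): Red safety tab on the lid: slides along the box's +x, 0 to 0.030 m, starts within 5 mm of 0 and stays where it is left (about 2 N). A tongue (8 mm thick, top 101.5 mm above the table) reaches from it towards -x over the hasp and stops the hasp from lifting until it has moved about 12 mm; release it fully to its stop
- tab_top (a point): Centre of the top of the tab's upright red grip, 135 mm above the table; the grip is 12 (box x) x 26 (box y) mm and 42 mm tall. At joint 0 it lies at x +28, y -53 mm in the box frame; push it on its -x face. Between that face and the hasp lever there are about 39 mm, with the tongue below
- hasp (a joint): Steel hasp, turning about an axis along the box's x: 0 lying shut on the lid, window over the lid's staple so that the lid cannot slide; the lever tip rises and swings over towards the box's -y end, to 2.7 rad. Light (80 g); beyond about 1.6 rad it falls over by its own weight and stays open, reaching about 95 mm beyond the hinge. It must be more than 1.9 rad open
- hasp_hinge (a point): Middle of the hasp's hinge axis, x -35, y -85 mm in the box frame, 91 mm above the table. The hasp plate is 40 mm wide and 4 mm thick, its top level with the hinge axis
- hasp_tip (a point): Middle of the upper edge of the hasp's upright lever, a steel plate 36 mm wide (box x) and 4 mm thick. Shut, the tip lies 72 mm towards box +y from the hinge axis and 58 mm above it (149 mm above the table); the lever rises from the plate's end, 46 mm from the hinge, leaning towards +y. Push its +y face towards -y and upward, around the hinge.
- lid (a joint): Sliding lid: 0 shut, 0.090 m fully open, along the box's +y. About 3 N to slide, stays where it is left; blocked while the hasp is down
- lid_rib (a point): Centre of the top of the dark rib on the lid, 115 mm above the table, 32 mm tall, 80 (box x) x 12 (box y) mm; with the lid shut at x 0, y +40 mm in the box frame. Push its -y face towards +y. Shut, 47 mm lie between it and the hasp lever's tip
- jar: White ceramic jar with lid (one piece), about 0.3 kg, body 56 mm across, 97 mm high, with a knob 24 mm across up to 118 mm. Origin: centre of its foot; z is up. Stands on the table beyond the box's +y end, about 30 to 50 mm from it
- mat: Round cork mat fixed to the table, 120 mm across, 6 mm thick; in one of three places, the bowl and the tumbler in the other two. Origin: centre of its underside
- bowl: Dark coconut-wood bowl, 116 mm across, 55 mm high; leave alone. Origin: centre of its foot
- tumbler: Steel tumbler, 72 mm across, 95 mm high; leave alone. Origin: centre of its foot
- dipper: Blue plastic dipper, cup 116 mm across, 85 mm high, flat handle reaching 173 mm from its axis along its +y at the height of the rim; leave alone. Origin: centre of its foot
- hairbrush: Brown hairbrush lying behind the box, 200 mm long along its y, 55 mm wide, 29 mm high; leave alone. Origin: under its middle
- shampoo: Green bottle, 56 mm across, 160 mm high, behind the box; leave alone. Origin: centre of its foot

How it is judged:
By the outcome, as a careful person would: the job done as asked, in the order asked, and still so for the second after the job is handed in, with the robot touching nothing.
It also fails if it takes over 67 s, if anything falls off the work surface, if the arm or the gripper's body presses on something with over 40 N, if the wrist force passes 120 N, or if a joint passes its speed limit or range.

ROBOT

A 7-joint arm with a two-finger parallel gripper is mounted at the origin on the work surface. World frame = base frame: x ahead of the robot, y to its left, z up, the work surface at z = 0. Lengths are in m, angles in rad, forces in N, time in s.
With the tool pointing down it reaches from about 0.425 to 0.875 m from the base axis. Payload 4.7 kg.
Tool frame: the origin (TCP) lies between the finger pads; the fingertips stand 11 mm ahead of it and the grasp point (between the pads) lies 8 mm behind it; z points along the fingers, y is the direction in which the jaws open and shut (so a half turn about z gives the same grasp; the last joint's range is limited). The gripper opens to 87 mm and grips with 3 to 60 N. Pads are 19 mm wide; open, the fingers measure 117 mm over their backs; the gripper's body (75 mm by 190 mm) begins 51 mm behind the grasp point.
Start: joints at [1.125, 0.321, -0.07, 1.45, 0.023, 1.371, -0.057], TCP at [0.288, -0.583, 0.234] pointing down, gripper open.
Joint ranges: [-2.86, 2.86], [-0.3, 2.09], [-1.38, 1.24], [0.06, 2.45], [-1.56, 4.7], [0.09, 2.05], [-2.69, 2.69]. Speed limits (rad/s): [2.57, 2.57, 3.14, 3.14, 3.14, 3.14, 3.14].

INTERFACE

Orientations are given as a rotation vector (axis times angle).
In Python, from bench import ctrl gives the robot as it stands.
- The arm moves only by the tool servo_tool, never from a script. Its argument "series" is a list of rows, each an object with "travel": the shift along the tool's x, y, z in m, a list of three; "angular": the turn, a rotation vector about the tool's x, y, z in rad, a list of three. A call has 1 to 5 rows; each row shifts and turns the commanded pose from where the row before left it, along the tool's axes as they then stand; what a row does not reach is not made up. A row lasts 1/10 s, in which the tool goes at most 50 mm and 8.59 degrees, less where a joint would pass 70% of its speed; a pose out of reach is approached as far as the arm can. A call with a gripper value outside its range is refused whole. "claw" is the finger opening in m, from 0 to 0.087, set as the call begins (left out, the last holds). The fingers move at their own pace and stop on an object; "squeeze" is the grip in N (left out, the last holds). Time passes only in rows, so rows that do not move let the fingers close. It gives the time, the measured TCP pose, the force and the opening at its end, in the units of the state.
- ctrl.get_state(): the state, without advancing time (a new reading comes with each control period).
- ctrl.get_image(name): name is "scene" or "top" or "wrist"; returns the picture (384x512x3 uint8, red, green, blue); there is no depth.
- ctrl.calibration(name): a dict with "fx", "fy", "cx", "cy" (pixels), "rvec" (rotation vector, rad) and "tvec" (3), from world to camera coordinates, as OpenCV has them. Camera axes: x right, y down, z forward; pixel columns grow to the right and rows downward; lengths in m; the calibration is good to about 2 mm. A picture is of the moment at which its call begins: read the wrist's pose just before it. calibration takes no time and is no camera call; for the wrist camera it gives the pose at the moment of the call.
- ctrl.close_job(): hands the job in, once; it reports no verdict.
The state is a dict: "time": time; "joint_positions": joint angles; "qd": joint speeds; "joint_torque": joint torques, N m; "position": TCP position; "tool_rot": TCP orientation; "ft_force": force on the tool from outside, world axes, zero at the start; "torque": the same for the moment, N m; "grip_width": opening from 0.0 (shut) to 1.0 (fully open).
Only numpy, scipy, OpenCV 4.12 (cv2) and the standard library are available. Lean on these libraries where they do the work, as an engineer would, in place of code of your own. Each camera call takes 0.05 s, during which the arm holds its last target.

## Working session

There is one attempt and no reset: what is moved stays moved. The work goes in short steps, Python scripts to look and compute and a tool call to move; the robot and the scene stay as the last step left them, time stands still between calls to the robot, and variables do not carry over. Pictures are saved under pics/ and viewed, and the job is handed in when it is done.

Besides the shell and the picture viewer there is one more tool, called as name(argument=value, ...) on one line, values as JSON. servo_tool: Moves the arm, as the interface text tells. Its arguments: {"type":"object","properties":{"series":{"type":"array","items":{"type":"object","properties":{"travel":{"type":"array","items":{"type":"number"}},"angular":{"type":"array","items":{"type":"number"}}}}},"claw":{"type":"number"},"squeeze":{"type":"number"}},"required":["series"]}

```bash
ls; mkdir -p pics; python3 - <<'E'
from bench import ctrl
import cv2
print(ctrl.get_state())
for n in ["scene","top","wrist"]:
    print(n,ctrl.calibration(n))
    im=ctrl.get_image(n); cv2.imwrite(f"pics/{n}0.png",cv2.cvtColor(im,cv2.COLOR_RGB2BGR))
E
```

```text
pics
{'time': 0.0, 'joint_positions': array([ 1.12508413,  0.32183468, -0.07009608,  1.45168254,  0.02260491,
        1.37075403, -0.05692059]), 'qd': array([-3.07025871e-05, -5.53316029e-04,  2.81666306e-04, -2.10338681e-03,
        1.07637003e-04,  3.67468336e-04, -3.16750760e-04]), 'joint_torque': array([ 7.86731380e-05, -4.91294825e+01, -4.04103007e-01, -3.12531710e+01,
       -6.40001404e-02,  4.37933556e-02,  1.90544711e-04]), 'position': array([ 0.28818665, -0.58203939,  0.23245019]), 'tool_rot': array([-3.05715345e+00, -7.15544689e-01,  8.24849962e-04]), 'ft_force': array([-0.28321034,  0.77313819,  0.34392357]), 'torque': array([ 4.24906093e-02, -1.63776998e-02,  5.90752383e-05]), 'grip_width': 1.0020966521016084}
scene {'fx': 418.2439578039974, 'fy': 418.2439578039974, 'cx': 252.7795600183701, 'cy': 187.29145240457134, 'rvec': array([ 0.93440739,  2.4393929 , -1.1079004 ]), 'tvec': array([ 0.42210324, -0.18621005,  1.5762889 ])}
top {'fx': 384.09948651719566, 'fy': 384.09948651719566, 'cx': 252.8404176434534, 'cy': 190.7002982465501, 'rvec': array([ 2.20621268, -2.14894009,  0.11065382]), 'tvec': array([-0.02686287,  0.56434718,  1.14138292])}
wrist {'fx': 331.8920791877932, 'fy': 331.8920791877932, 'cx': 255.6691254539064, 'cy': 192.01617139336884, 'rvec': array([-2.4643863 ,  1.5288969 ,  0.21407763]), 'tvec': array([-0.64997234, -0.03282234,  0.39044932])}
```

View pics/scene0.png

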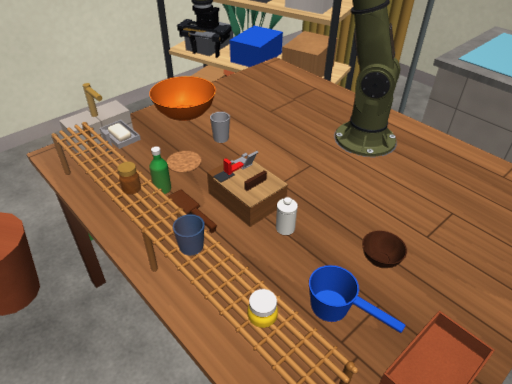

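View pics/top0.png

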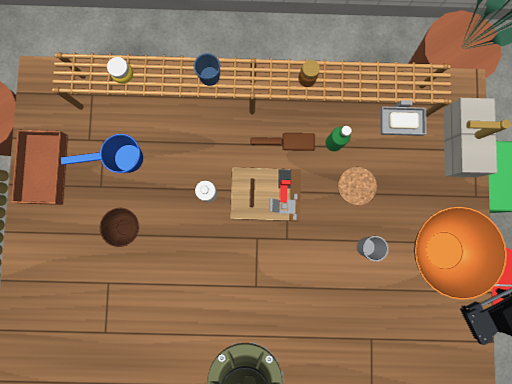

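View pics/wrist0.png

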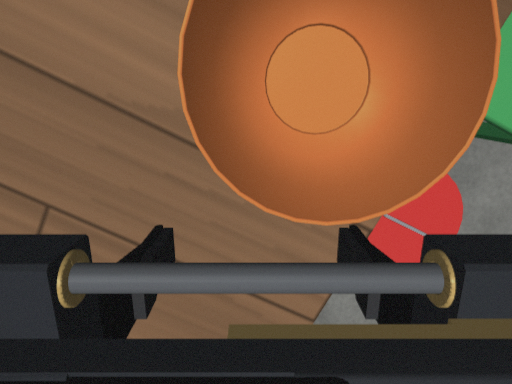

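```bash
cat > h.py <<'E'
from bench import ctrl
import cv2, numpy as np
from scipy.spatial.transform import Rotation as R
def snap(n,f,crop=None,s=1):
    im=cv2.cvtColor(ctrl.get_image(n),cv2.COLOR_RGB2BGR); cv2.imwrite(f"pics/{f}_raw.png",im); cr(f,crop,s)
def cr(f,crop=None,s=1,out=None):
    im=cv2.imread(f"pics/{f}_raw.png")
    if crop: x0,y0,x1,y1=crop; im=im[y0:y1,x0:x1]
    im=cv2.resize(im,None,fx=s,fy=s,interpolation=cv2.INTER_CUBIC); cv2.imwrite(f"pics/{out or f}.png",im)
def ray(c,u,v,z):
    Rm=R.from_rotvec(c["rvec"]).as_matrix(); C=-Rm.T@c["tvec"]
    d=Rm.T@np.array([(u-c["cx"])/c["fx"],(v-c["cy"])/c["fy"],1]); return C+d*(z-C[2])/d[2]
def proj(c,P):
    P=np.atleast_2d(P).astype(float)
    Rm=R.from_rotvec(c["rvec"]).as_matrix(); p=P@Rm.T+c["tvec"]
    return np.c_[c["fx"]*p[:,0]/p[:,2]+c["cx"],c["fy"]*p[:,1]/p[:,2]+c["cy"]]
E
cp pics/top0.png pics/t_raw.png; cp pics/scene0.png pics/s_raw.png
python3 - <<'E'
from h import *
cr("t",(185,150,315,235),6,"tA"); cr("t",(320,120,400,270),4,"tB"); cr("s",(150,130,310,250),5,"sA")
E
```

```text
(no output)
```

View pics/tA.png

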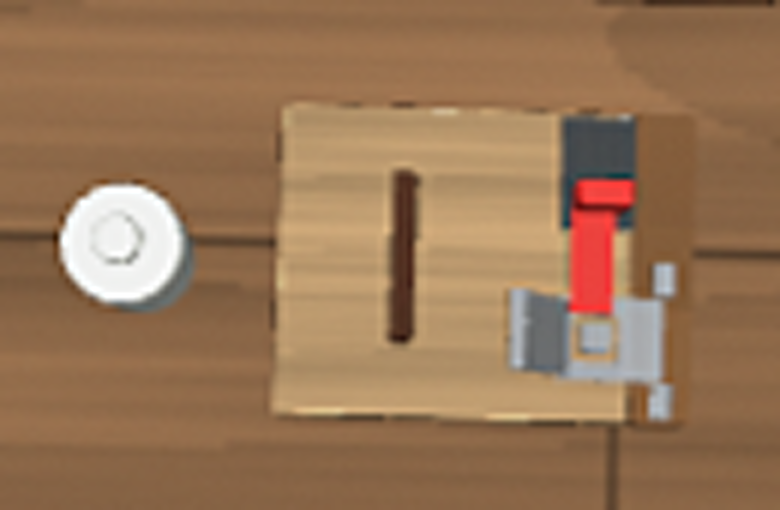

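View pics/sA.png

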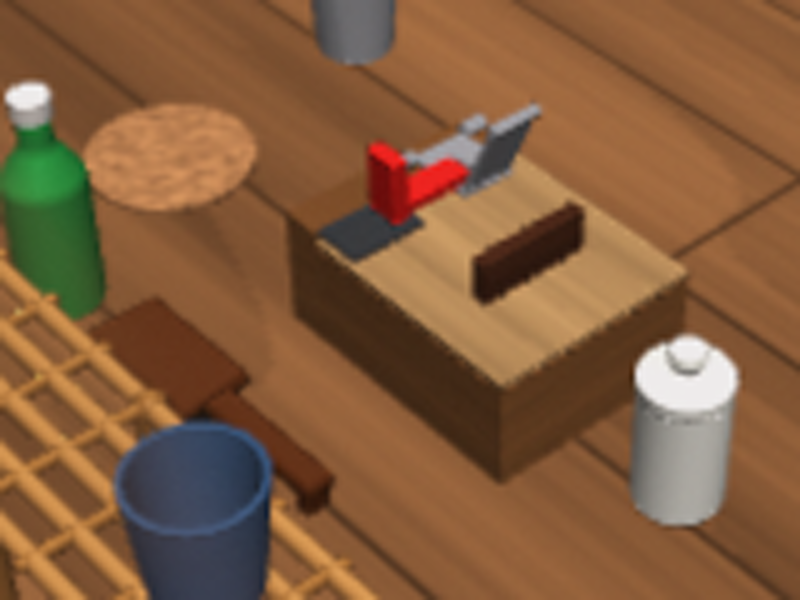

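View pics/tB.png

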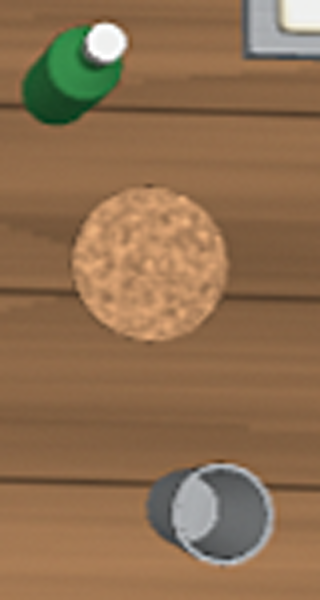

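```bash
cat > fit.py <<'E'
from h import *
from scipy.optimize import least_squares
T=ctrl.calibration("top");S=ctrl.calibration("scene")
t=lambda a,b:(185+a/6-.42,150+b/6-.42); s=lambda a,b:(150+a/5-.4,130+b/5-.4)
obs=[(T,(.075,.1,.083),t(285,105)),(T,(-.075,.1,.083),t(275,412)),(T,(0,.04,.115),t(403,257)),
(T,(-.035,-.013,.149),t(516,330)),
(S,(.075,.1,.083),s(505,383)),(S,(-.075,.1,.083),s(687,270)),(S,(.075,.1,0),s(502,480)),
(S,(0,.04,.115),s(528,232)),(S,(-.035,-.013,.149),s(521,117))]
def W(p,P): 
    c,s_=np.cos(p[2]),np.sin(p[2]); P=np.asarray(P); return np.array([p[0]+c*P[0]-s_*P[1],p[1]+s_*P[0]+c*P[1],P[2]])
f=lambda p:np.concatenate([proj(c,W(p,P))[0]-o for c,P,o in obs])
if __name__=="__main__":
    r=least_squares(f,[.6,0,0],loss='soft_l1'); print(r.x, np.degrees(r.x[2])); print(r.fun.reshape(-1,2).round(2))
    p=r.x
    print("tabtop top px",(proj(T,W(p,(.028,-.053,.135)))[0]-[185,150])*6, "hinge",(proj(T,W(p,(-.035,-.085,.091)))[0]-[185,150])*6)
    # jar
    u=t(117,237);print("knob top",ray(T,*u,.118)); print("lid top",ray(T,*t(122,243),.097))
    print("scene knob",ray(S,*s(690,345),.118), ray(S,*s(686,378),.097), "foot", ray(S,*s(678,500),0))
    tb=lambda a,b:(320+a/4-.4,120+b/4-.4)
    print("mat",ray(T,*tb(150,263),.006)); print("mat S",ray(S,*s(172,155),.006))
    print("tumbler rim",ray(T,*tb(222,513),.095),"shampoo cap",ray(T,*tb(105,42),.16))
E
python3 fit.py
```

```text
[ 0.55199418 -0.04739337 -0.00607534] -0.34809125898572035
[[-0.55 -0.25]
 [-0.82  0.27]
 [-0.36 -0.21]
 [-0.   -0.01]
 [-0.76 -0.89]
 [ 0.5  -1.15]
 [-0.2   0.24]
 [ 0.31 -0.9 ]
 [-1.34 -0.07]]
tabtop top px [602.31279019 195.43183035] hinge [657.44813886 339.24777162]
knob top [0.5571999  0.12517582 0.118     ]
lid top [0.55637908 0.12521831 0.097     ]
scene knob [0.55741364 0.12846604 0.118     ] [0.56101707 0.13068633 0.097     ] foot [5.60760083e-01 1.32000585e-01 1.11022302e-16]
mat [ 0.59210718 -0.33543576  0.006     ]
mat S [ 0.59394556 -0.32878049  0.006     ]
tumbler rim [ 0.40530449 -0.36163801  0.095     ] shampoo cap [ 0.72574401 -0.2612713   0.16      ]
```

servo_tool(series=[{"angular": [0,0,0.116]},{"angular": [0,0,0.116]},{"angular": [0,0,0.116]},{"angular": [0,0,0.117]}], claw=0.087, squeeze=20)

```text
$.series[0]: bad value
```

servo_tool(series=[{"travel": [0,0,0],"angular": [0,0,0.116]},{"travel": [0,0,0],"angular": [0,0,0.116]},{"travel": [0,0,0],"angular": [0,0,0.116]},{"travel": [0,0,0],"angular": [0,0,0.117]}], claw=0.087, squeeze=20)

```text
time: 0.55
position: [0.2883, -0.5823, 0.2331]
tool_rot: [-3.141, 0.016, 0.001]
ft_force: [0.1, -0.1, -0.2]
grip_width: 1.003
```

servo_tool(series=[{"travel": [0.015,-0.039,0],"angular": [0,0,0]},{"travel": [0.015,-0.039,0],"angular": [0,0,0]},{"travel": [0.015,-0.039,0],"angular": [0,0,0]},{"travel": [0.015,-0.039,0],"angular": [0,0,0]},{"travel": [0.015,-0.039,0],"angular": [0,0,0]}])

```text
time: 1.05
position: [0.3647, -0.3861, 0.2333]
tool_rot: [-3.141, 0.008, 0.0]
ft_force: [0.1, -0.3, 0.4]
grip_width: 0.997
```

servo_tool(series=[{"travel": [0.015,-0.039,0],"angular": [0,0,0]},{"travel": [0.015,-0.039,0],"angular": [0,0,0]},{"travel": [0.015,-0.039,0],"angular": [0,0,0]},{"travel": [0.015,-0.039,0],"angular": [0,0,0]},{"travel": [0.015,-0.039,0],"angular": [0,0,0]}])

```text
time: 1.55
position: [0.4406, -0.1916, 0.2335]
tool_rot: [3.141, -0.008, -0.0]
ft_force: [0.4, -0.5, 0.9]
grip_width: 0.998
```

servo_tool(series=[{"travel": [0.0145,-0.0395,0],"angular": [0,0,0]},{"travel": [0.0145,-0.0395,0],"angular": [0,0,0]},{"travel": [0.0145,-0.0395,0],"angular": [0,0,0]},{"travel": [0.0145,-0.0395,0],"angular": [0,0,0]}])

```text
time: 1.95
position: [0.4994, -0.034, 0.2335]
tool_rot: [3.141, -0.008, 0.0]
ft_force: [1.4, -0.5, 0.0]
grip_width: 0.998
```

```bash
python3 - <<'E'
from h import *
import json
c=ctrl.calibration("wrist"); st=ctrl.get_state(); snap("wrist","w1")
from fit import W
p=[.552,-.0474,-.006]
for P in [(0,.04,.115),(-.035,-.013,.149),(.028,-.053,.135),(.075,.1,.083),(-.075,.1,.083)]: print(P,proj(c,W(p,P)))
print("jar knob",proj(c,(.557,.1265,.118)))
E
```

```text
(0, 0.04, 0.115) [[221.34145629 127.47032861]]
(-0.035, -0.013, 0.149) [[290.58298513 180.12678056]]
(0.028, -0.053, 0.135) [[346.77692286  90.4387335 ]]
(0.075, 0.1, 0.083) [[150.53331268  32.5681635 ]]
(-0.075, 0.1, 0.083) [[163.95430031 204.32792658]]
jar knob [[ 50.90139608 122.55825502]]
```

View pics/w1.png

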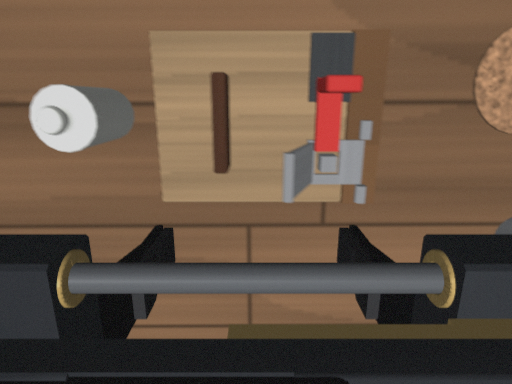

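servo_tool(series=[{"travel": [0.0147,-0.04,0],"angular": [0,0,0]},{"travel": [0.0147,-0.04,0],"angular": [0,0,0]},{"travel": [0.0147,-0.04,0],"angular": [0,0,0]},{"travel": [0.0147,-0.04,0],"angular": [0,0,0]},{"travel": [0,0,0],"angular": [0,0,0]}])

```text
time: 2.5
position: [0.5587, 0.1315, 0.2332]
tool_rot: [-3.137, -0.007, 0.001]
ft_force: [0.3, 0.4, 0.3]
grip_width: 0.997
```

```bash
python3 - <<'E'
from h import *
c=ctrl.calibration("wrist"); st=ctrl.get_state(); print(st["position"],st["tool_rot"]); snap("wrist","w2")
from fit import W
p=[.552,-.0474,-.006]
for P in [(0,.04,.115),(-.035,-.013,.149),(.028,-.053,.135),(.075,.1,.083),(-.075,.1,.083)]: print(P,proj(c,W(p,P)))
print("jar knob",proj(c,(.557,.1265,.118)))
E
```

```text
[0.55869341 0.1314636  0.23323214] [-3.13653108e+00 -6.91976765e-03  5.83579062e-04]
(0, 0.04, 0.115) [[419.74738308 199.16511796]]
(-0.035, -0.013, 0.149) [[502.12390424 255.91917842]]
(0.028, -0.053, 0.135) [[559.07334315 173.25834354]]
(0.075, 0.1, 0.083) [[346.6244464  105.99504895]]
(-0.075, 0.1, 0.083) [[333.83446398 260.70541715]]
jar knob [[261.6539438  193.81826362]]
```

View pics/w2.png

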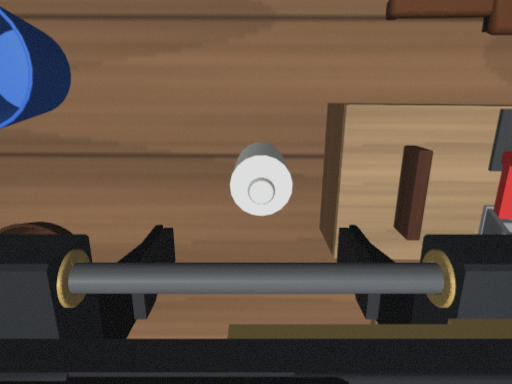

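servo_tool(series=[{"travel": [0.001,0.005,0.03],"angular": [0,0,-0.005]},{"travel": [0,0,0.04],"angular": [0,0,0]},{"travel": [0,0,0.04],"angular": [0,0,0]},{"travel": [0,0,0.03],"angular": [0,0,0]},{"travel": [0,0,0.02],"angular": [0,0,0]}])

```text
time: 3.05
position: [0.5581, 0.1163, 0.0706]
tool_rot: [3.14, -0.004, -0.006]
ft_force: [0.5, 0.1, 0.0]
grip_width: 1.001
```

servo_tool(series=[{"travel": [0,0,0],"angular": [0,0,0]},{"travel": [0,0,0],"angular": [0,0,0]},{"travel": [0,0,0],"angular": [0,0,0]},{"travel": [0,0,0],"angular": [0,0,0]},{"travel": [0,0,0],"angular": [0,0,0]}], claw=0.03, squeeze=25)

```text
time: 3.55
position: [0.5611, 0.1204, 0.0754]
tool_rot: [-3.14, -0.001, -0.005]
ft_force: [-0.1, 3.5, 4.9]
grip_width: 0.664
```

servo_tool(series=[{"travel": [0,0,0],"angular": [0,0,0]},{"travel": [0,0,0],"angular": [0,0,0]},{"travel": [0,0,0],"angular": [0,0,0]}])

```text
time: 3.85
position: [0.5613, 0.1203, 0.0754]
tool_rot: [-3.14, -0.001, -0.006]
ft_force: [-0.2, 3.1, 6.9]
grip_width: 0.656
```

```bash
python3 - <<'E'
from h import *
st=ctrl.get_state(); print(st["position"],st["tool_rot"],st["grip_width"],st["ft_force"]); snap("scene","s2",(200,100,400,250),4)
E
```

```text
[0.56127243 0.12033692 0.07537376] [-3.14035089e+00 -7.49745865e-04 -5.57674760e-03] 0.6562363454310992 [-0.18433118  3.12731728  6.93636913]
```

View pics/s2.png

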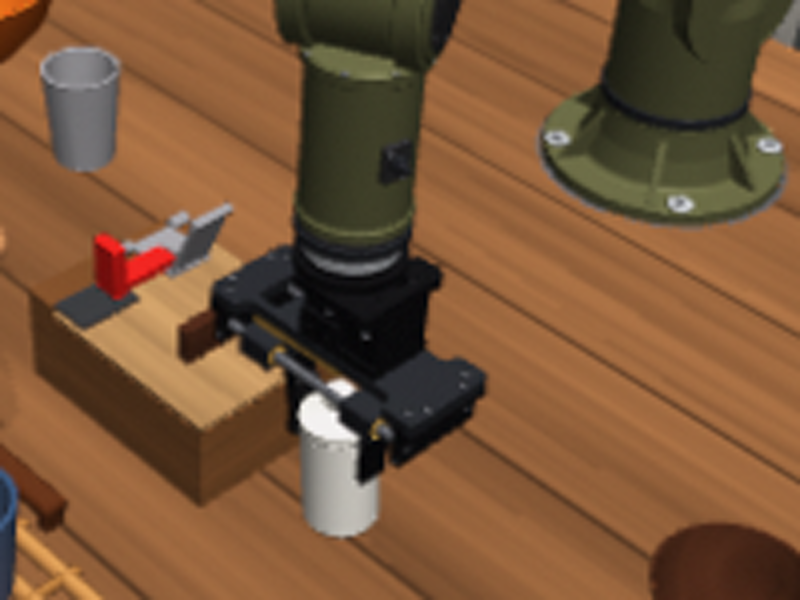

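servo_tool(series=[{"travel": [0,0,-0.01],"angular": [0,0,0]},{"travel": [0,0,-0.02],"angular": [0,0,0]},{"travel": [0,0,-0.03],"angular": [0,0,0]},{"travel": [0,0,-0.04],"angular": [0,0,0]},{"travel": [0,0,-0.04],"angular": [0,0,0]}])

```text
time: 4.4
position: [0.5585, 0.1175, 0.2138]
tool_rot: [3.14, -0.001, -0.005]
ft_force: [0.9, -0.2, -4.3]
grip_width: 0.659
```

servo_tool(series=[{"travel": [0,0,-0.03],"angular": [0,0,0]},{"travel": [0,0,-0.01],"angular": [0,0,0]},{"travel": [0,0,0],"angular": [0,0,0]},{"travel": [0,0,0],"angular": [0,0,0]}])

```text
time: 4.8
position: [0.5587, 0.1182, 0.2513]
tool_rot: [3.14, -0.001, -0.006]
ft_force: [-0.5, -0.7, -4.3]
grip_width: 0.658
```

```bash
python3 - <<'E'
from h import *
st=ctrl.get_state(); print(st["position"],st["tool_rot"],st["grip_width"],st["ft_force"]); snap("scene","s3",(200,100,400,250),4)
E
```

```text
[0.5587181  0.11821217 0.25130097] [ 3.14040034e+00 -9.86467026e-04 -5.75166007e-03] 0.6579605662928092 [-0.49973354 -0.72546977 -4.28125921]
```

View pics/s3.png

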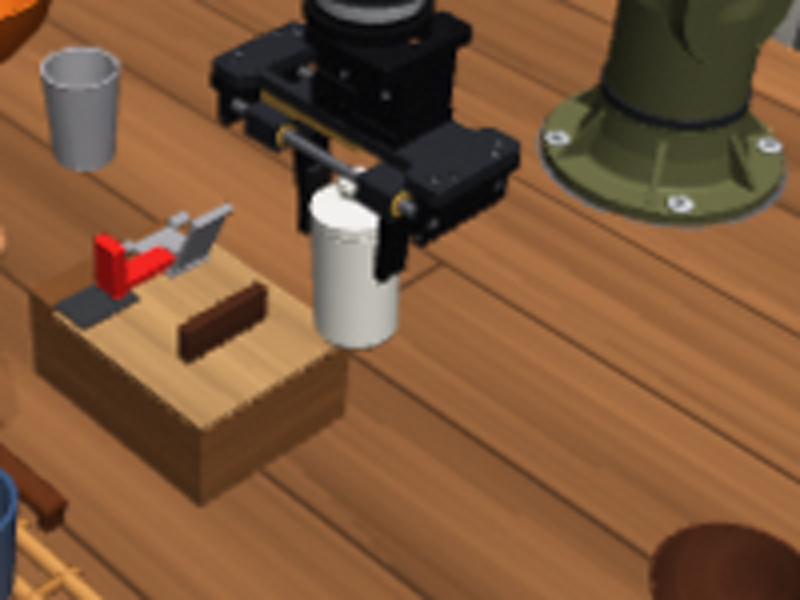

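servo_tool(series=[{"travel": [0.0025,0.02,0],"angular": [0,0,0]},{"travel": [0.0025,0.035,0],"angular": [0,0,0]},{"travel": [0.0025,0.035,0],"angular": [0,0,0]},{"travel": [0.0025,0.035,0],"angular": [0,0,0]},{"travel": [0.0025,0.035,0],"angular": [0,0,0]}])

```text
time: 5.35
position: [0.5711, -0.0425, 0.2511]
tool_rot: [-3.141, 0.0, 0.006]
ft_force: [0.5, -1.2, -5.5]
grip_width: 0.662
```

servo_tool(series=[{"travel": [0.0025,0.035,0],"angular": [0,0,0]},{"travel": [0.0025,0.035,0],"angular": [0,0,0]},{"travel": [0.0025,0.035,0],"angular": [0,0,0]},{"travel": [0.0025,0.035,0],"angular": [0,0,0]},{"travel": [0.0025,0.035,0],"angular": [0,0,0]}])

```text
time: 5.85
position: [0.5836, -0.2172, 0.2508]
tool_rot: [-3.14, 0.0, 0.007]
ft_force: [0.2, -0.7, -4.9]
grip_width: 0.658
```

servo_tool(series=[{"travel": [0.0025,0.035,0],"angular": [0,0,0]},{"travel": [0.0025,0.035,0],"angular": [0,0,0]},{"travel": [0.0025,0.03,0],"angular": [0,0,0]},{"travel": [0.0025,0.016,0],"angular": [0,0,0]},{"travel": [0,0,0.0],"angular": [0,0,0]}])

```text
time: 6.35
position: [0.5933, -0.335, 0.2507]
tool_rot: [-3.141, 0.007, 0.006]
ft_force: [-0.7, 0.8, -5.4]
grip_width: 0.655
```

servo_tool(series=[{"travel": [0,0,0.02],"angular": [0,0,0]},{"travel": [0,0,0.03],"angular": [0,0,0]},{"travel": [0,0,0.03],"angular": [0,0,0]},{"travel": [0,0,0.02],"angular": [0,0,0]},{"travel": [0,0,0],"angular": [0,0,0]}])

```text
time: 6.85
position: [0.5925, -0.3283, 0.1486]
tool_rot: [-3.136, -0.004, 0.012]
ft_force: [-1.0, 0.6, -4.7]
grip_width: 0.664
```

```bash
python3 - <<'E'
from h import *
st=ctrl.get_state(); print(st["position"],st["tool_rot"],st["grip_width"],st["ft_force"]); snap("scene","s4",(130,70,290,190),5);  snap("top","t4",(300,120,420,250),5)
E
```

```text
[ 0.59253293 -0.32828119  0.14862059] [-3.13599487 -0.00389315  0.01213918] 0.6640350180293075 [-0.95344407  0.62679176 -4.6946524 ]
```

View pics/s4.png

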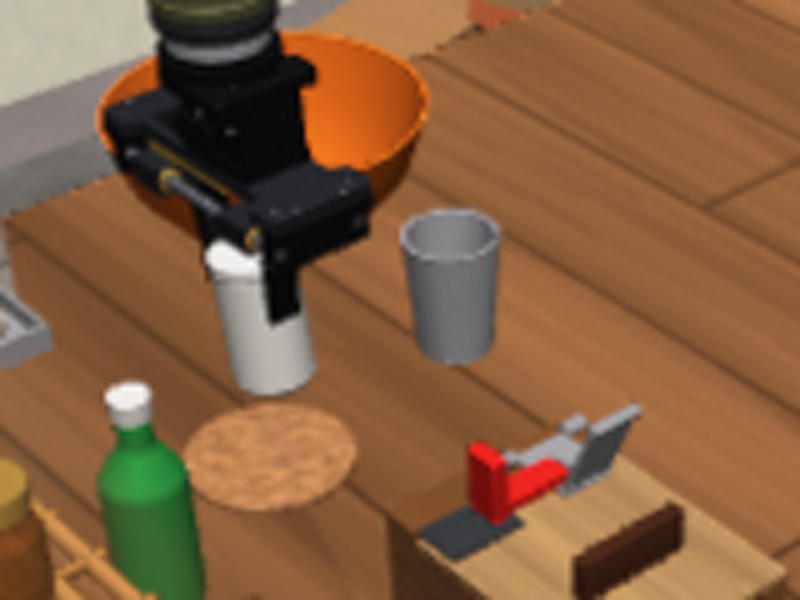

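```bash
python3 - <<'E'
from h import *
S=ctrl.calibration("scene")
print((proj(S,[(.593,-.33,.073),(.593,-.33,.17),(.593,-.333,.006)])-[130,70])*5)
st=ctrl.get_state(); print(st["position"],st["tool_rot"]) 
snap("scene","s5",(130,70,290,190),5)
E
```

```text
[[260.0083995  372.5054424 ]
 [244.2177707  248.76236053]
 [267.61607506 449.69710172]]
[ 0.5951079  -0.33017386  0.15337037] [-3.14020865e+00 -2.63603367e-03  1.01725242e-03]
```

View pics/t4.png

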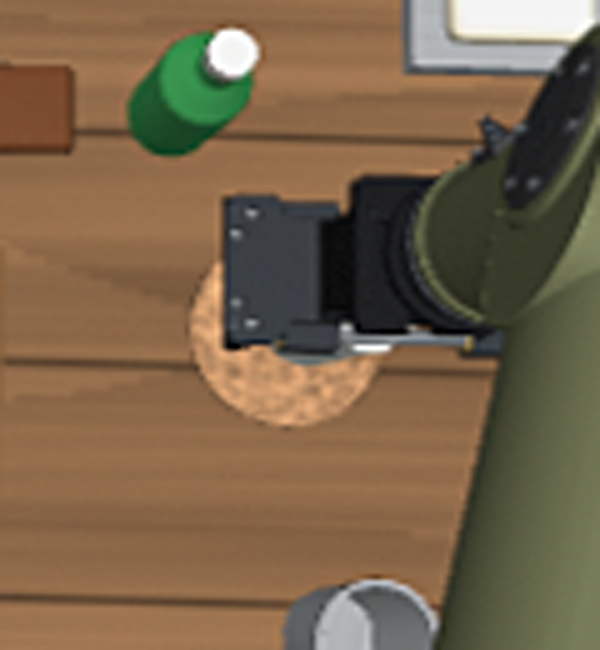

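View pics/s5.png

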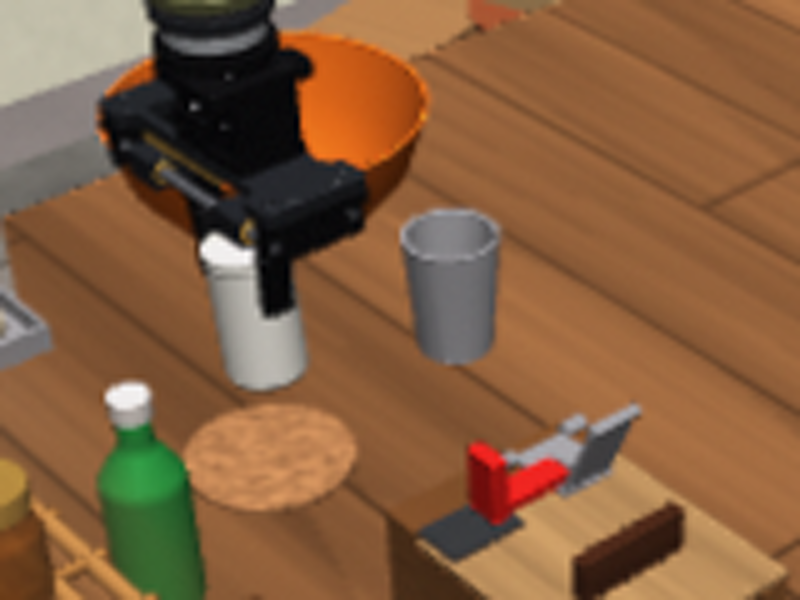

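```bash
python3 - <<'E'
from h import *
S=ctrl.calibration("scene")
print((proj(S,[(.5587,.118,.176),(.5587,.118,.273)])-[200,100])*4)
for a in (0,5,10,15):
  th=np.radians(a); g=np.array([.595,-.330,.161]); d=np.array([np.sin(th),0,np.cos(th)])
  print(a,(proj(S,[g-d*.0834,g+d*.0136])-[130,70])*5)
E
cat > crop.py <<'E'
from h import *
cr("s5",(165,100,200,150),12,"s5c")
E
python3 crop.py
```

```text
[[343.06211732 322.94455118]
 [352.04141223 204.4160079 ]]
0 [[256.82846797 368.02848571]
 [240.8396676  243.70133341]]
5 [[265.71574877 363.51057268]
 [239.31054586 244.4225268 ]]
10 [[274.39779279 358.27331411]
 [237.80981751 245.27782529]]
15 [[282.81840209 352.35603939]
 [236.34918999 246.26072309]]
```

View pics/s5c.png

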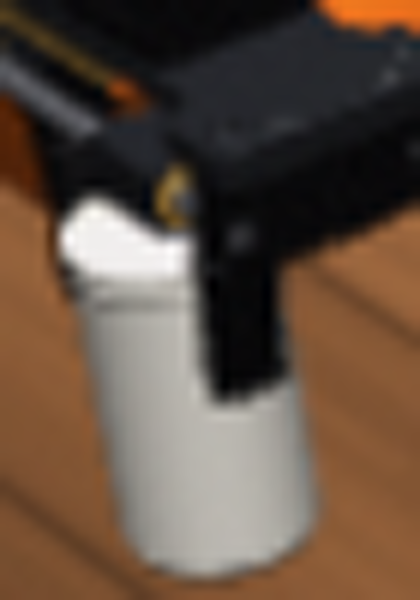

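servo_tool(series=[{"travel": [-0.003,0.002,0.02],"angular": [0,0,0]},{"travel": [0,0,0.025],"angular": [0,0,0]},{"travel": [0,0,0.015],"angular": [0,0,0]},{"travel": [0,0,0.003],"angular": [0,0,0]},{"travel": [0,0,0],"angular": [0,0,0]}], squeeze=12)

```text
time: 7.5
position: [0.5923, -0.3338, 0.0911]
tool_rot: [3.142, 0.0, 0.001]
ft_force: [-0.1, 0.1, -3.6]
grip_width: 0.664
```

servo_tool(series=[{"travel": [0,0,0.003],"angular": [0,0,0]},{"travel": [0,0,0.002],"angular": [0,0,0]},{"travel": [0,0,0.0],"angular": [0,0,0]}])

```text
time: 7.8
position: [0.592, -0.334, 0.086]
tool_rot: [3.141, -0.0, 0.001]
ft_force: [-0.7, 0.0, -3.7]
grip_width: 0.66
```

servo_tool(series=[{"travel": [0,0,0.002],"angular": [0,0,0]},{"travel": [0,0,0.001],"angular": [0,0,0]},{"travel": [0,0,0.0],"angular": [0,0,0]}])

```text
time: 8.1
position: [0.5916, -0.3339, 0.0824]
tool_rot: [-3.141, 0.0, 0.001]
ft_force: [0.8, -0.4, -3.7]
grip_width: 0.656
```

servo_tool(series=[{"travel": [0,0,0.001],"angular": [0,0,0]},{"travel": [0,0,0.001],"angular": [0,0,0]},{"travel": [0,0,0.0],"angular": [0,0,0]}])

```text
time: 8.4
position: [0.5927, -0.3339, 0.0818]
tool_rot: [3.141, 0.0, 0.003]
ft_force: [-0.8, 0.8, 2.6]
grip_width: 0.661
```

```bash
python3 - <<'E'
from h import *
st=ctrl.get_state(); print(st["position"],st["tool_rot"],st["grip_width"],st["ft_force"]); snap("scene","s6",(130,90,250,190),6)
S=ctrl.calibration("scene")
print((proj(S,[(.593,-.333,.006),(.593,-.333,.103)])-[130,90])*6)
E
```

```text
[ 0.59265406 -0.3339376   0.0818127 ] [3.14086279e+00 8.22532682e-05 2.81626936e-03] 0.6610237399480438 [-0.78817992  0.81088431  2.62126651]
[[321.13929007 419.63652206]
 [303.22875204 280.24468397]]
```

View pics/s6.png

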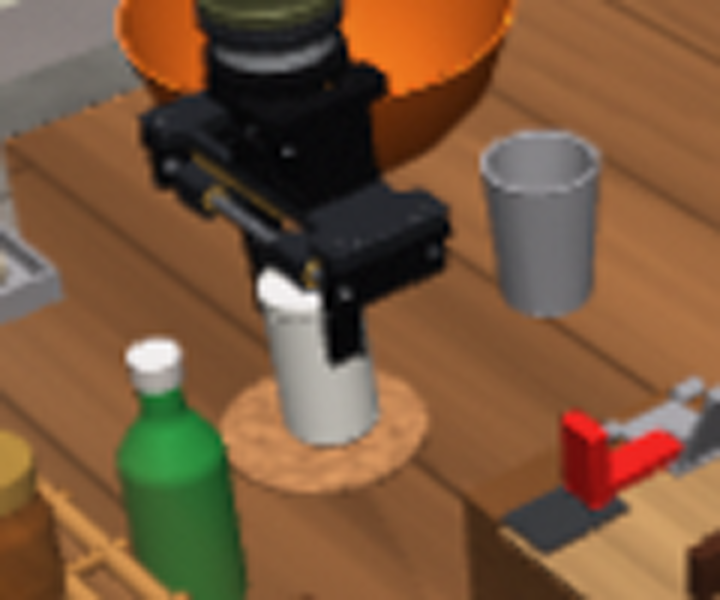

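servo_tool(series=[{"travel": [0,0,0.001],"angular": [0,0,0]},{"travel": [0,0,0.001],"angular": [0,0,0]},{"travel": [0,0,0.0],"angular": [0,0,0]}], squeeze=5)

```text
time: 8.75
position: [0.5929, -0.3314, 0.0797]
tool_rot: [-3.139, -0.002, -0.002]
ft_force: [-0.5, 5.5, 6.7]
grip_width: 0.657
```

servo_tool(series=[{"travel": [0,0,0.0],"angular": [0,0,0]},{"travel": [0,0,0.0],"angular": [0,0,0]}])

```text
time: 8.95
position: [0.5928, -0.3314, 0.0797]
tool_rot: [-3.139, -0.002, -0.002]
ft_force: [-1.2, 5.4, 5.9]
grip_width: 0.656
```

```bash
python3 - <<'E'
from h import *
st=ctrl.get_state(); print(st["position"],st["tool_rot"],st["grip_width"],st["ft_force"]); snap("scene","s7",(130,90,250,190),6)
E
```

```text
[ 0.59284511 -0.33144882  0.07973184] [-3.13904654e+00 -2.12166252e-03 -1.69856663e-03] 0.656131083040466 [-1.20209657  5.43539752  5.89099231]
```

View pics/s7.png

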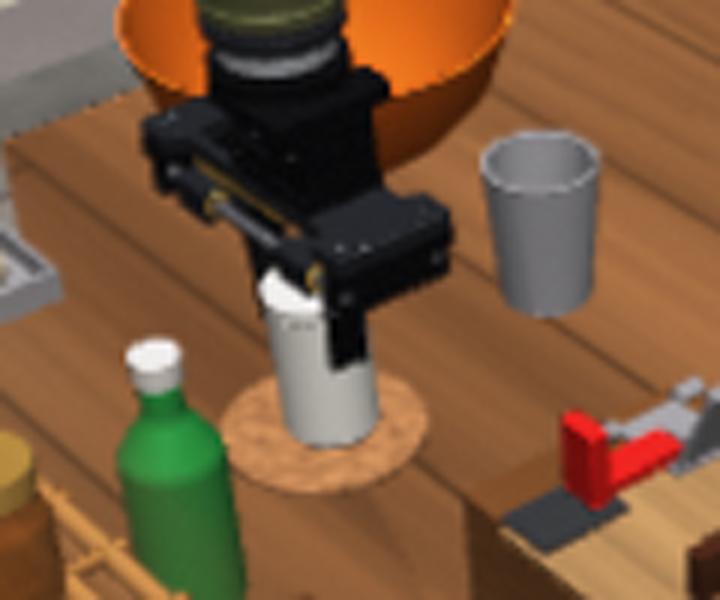

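servo_tool(series=[{"travel": [0,0,0.0],"angular": [0,0,0]},{"travel": [0,0,0.0],"angular": [0,0,0]},{"travel": [0,0,0.0],"angular": [0,0,0]}], claw=0.064)

```text
time: 9.3
position: [0.5921, -0.3336, 0.0786]
tool_rot: [-3.141, 0.0, -0.001]
ft_force: [0.3, 2.6, 0.8]
grip_width: 0.728
```

servo_tool(series=[{"travel": [0,0,0.0],"angular": [0,0,0]},{"travel": [0,0,0.0],"angular": [0,0,0]},{"travel": [0,0,0.0],"angular": [0,0,0]},{"travel": [0,0,0.0],"angular": [0,0,0]}], claw=0.087)

```text
time: 9.7
position: [0.5914, -0.3348, 0.0783]
tool_rot: [3.141, -0.002, -0.001]
ft_force: [0.3, 0.9, 0.1]
grip_width: 0.972
```

```bash
python3 - <<'E'
from h import *
st=ctrl.get_state(); print(st["position"],st["tool_rot"],st["grip_width"],st["ft_force"]); snap("scene","s8",(130,90,250,190),6)
E
```

```text
[ 0.59135361 -0.33479384  0.07834819] [ 3.14083692e+00 -1.61444848e-03 -7.10458330e-04] 0.9718296726860655 [0.31341761 0.86410392 0.13845944]
```

View pics/s8.png

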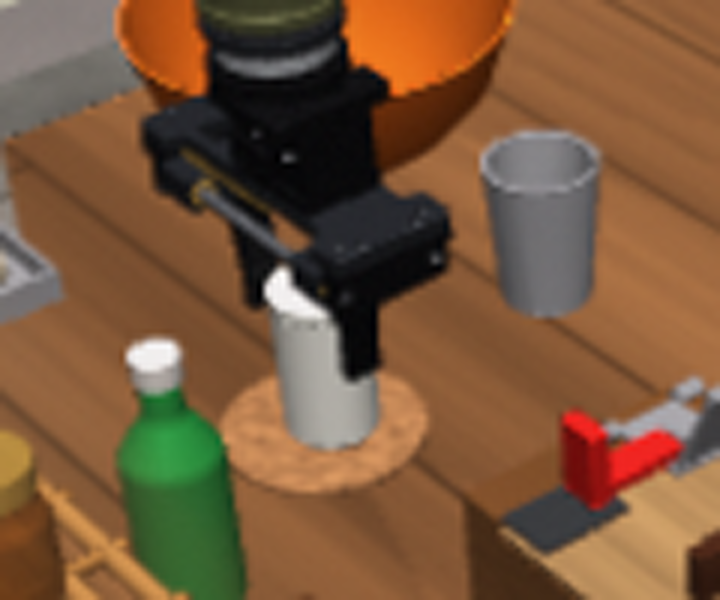

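servo_tool(series=[{"travel": [0,0,-0.01],"angular": [0,0,0]},{"travel": [0,0,-0.03],"angular": [0,0,0]},{"travel": [0,0,-0.04],"angular": [0,0,0]},{"travel": [0,0,-0.04],"angular": [0,0,0]},{"travel": [0,0,-0.03],"angular": [0,0,0]}])

```text
time: 10.25
position: [0.5925, -0.3343, 0.2327]
tool_rot: [3.139, -0.0, 0.005]
ft_force: [0.5, 0.3, -0.0]
grip_width: 1.0
```

```bash
python3 - <<'E'
from h import *
c=ctrl.calibration("wrist");st=ctrl.get_state(); print(st["position"],st["tool_rot"],st["grip_width"],st["ft_force"]); snap("wrist","w3");
snap("scene","s9",(130,90,250,190),6)
print(proj(c,[(.593,-.333,.006),(.593,-.333,.124),(.593,-.333,.103)]))
S=ctrl.calibration("scene")
print((proj(S,[(.593,-.333,.006),(.593,-.333,.103),(.593,-.333,.124)])-[130,90])*6)
E
```

```text
[ 0.59251409 -0.33426013  0.23267924] [ 3.13944646e+00 -3.27590691e-04  5.31466852e-03] 1.0000436717228058 [ 0.54577692  0.32917289 -0.02752859]
[[253.74454695 165.95925121]
 [253.21825886 193.98006219]
 [253.34201995 187.39073172]]
[[321.13929007 419.63652206]
 [303.22875204 280.24468397]
 [299.1334644  248.37240458]]
```

View pics/w3.png

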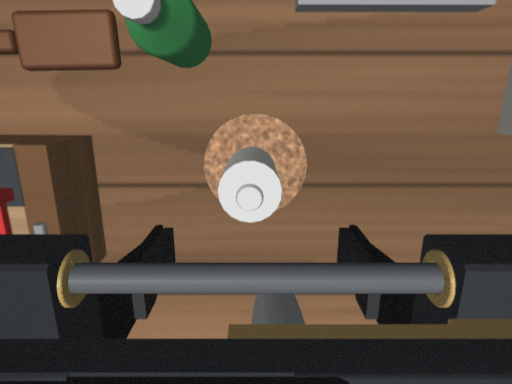

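View pics/s9.png

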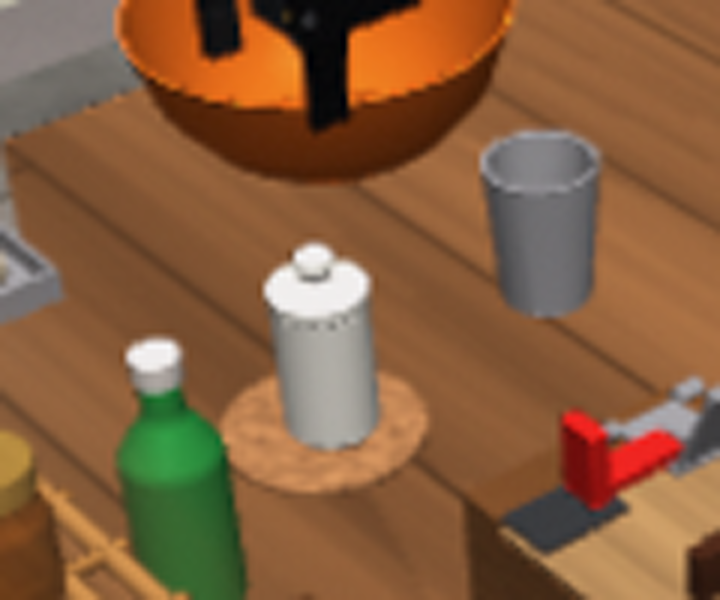

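servo_tool(series=[{"travel": [-0.004,-0.025,0],"angular": [0,0,0]},{"travel": [-0.005,-0.035,0],"angular": [0,0,0]},{"travel": [-0.005,-0.035,0],"angular": [0,0,0]},{"travel": [-0.005,-0.035,0],"angular": [0,0,0]},{"travel": [-0.005,-0.035,0],"angular": [0,0,0]}], claw=0.0, squeeze=20)

```text
time: 10.85
position: [0.5672, -0.1675, 0.2285]
tool_rot: [3.141, -0.0, -0.0]
ft_force: [0.4, 0.9, -0.7]
grip_width: 0.629
```

servo_tool(series=[{"travel": [-0.005,-0.035,0],"angular": [0,0,0]},{"travel": [-0.004,-0.024,0],"angular": [0,0,0]},{"travel": [0,-0.01,0],"angular": [0,0,0]},{"travel": [0,0,0],"angular": [0,0,0]},{"travel": [0,0,0],"angular": [0,0,0]}])

```text
time: 11.35
position: [0.5589, -0.1018, 0.2285]
tool_rot: [3.14, -0.003, 0.0]
ft_force: [-0.4, -0.5, -0.0]
grip_width: 0.173
```

```bash
python3 - <<'E'
from h import *
from fit import W
c=ctrl.calibration("wrist");st=ctrl.get_state(); print(st["position"],st["tool_rot"],st["grip_width"],st["ft_force"]); snap("wrist","w4");
p=[.552,-.0474,-.006]
for P in [(0,.04,.115),(-.035,-.013,.149),(-.053,-.013,.149),(-.017,-.013,.149),(-.035,-.085,.091),(.028,-.053,.135),(.075,-.1,.083),(.075,.1,.083),(-.075,.1,.083)]: print(P,proj(c,W(p,P)))
E
```

```text
[ 0.55893432 -0.10175416  0.22847774] [ 3.14047045e+00 -2.96537424e-03  1.78248498e-05] 0.1729856297004321 [-0.38930705 -0.45501904 -0.03891328]
(0, 0.04, 0.115) [[141.79816766 200.39144035]]
(-0.035, -0.013, 0.149) [[200.59355497 257.56862366]]
(-0.053, -0.013, 0.149) [[201.53681866 278.543065  ]]
(-0.017, -0.013, 0.149) [[199.61313088 235.76788269]]
(-0.035, -0.085, 0.091) [[287.61990874 229.10279523]]
(0.028, -0.053, 0.135) [[253.20134933 173.26006054]]
(0.075, -0.1, 0.083) [[307.94708927 107.36231781]]
(0.075, 0.1, 0.083) [[ 76.84370444 106.33044432]]
(-0.075, 0.1, 0.083) [[ 98.4609914  263.05037602]]
```

View pics/w4.png

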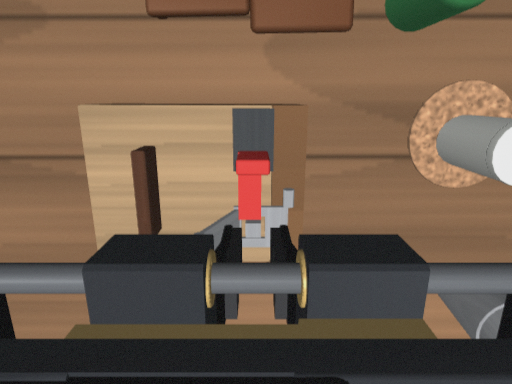

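```bash
python3 - <<'E'
from h import *
cr("w4",(60,95,320,255),3,"w4c")
c=ctrl.calibration("wrist"); Rm=R.from_rotvec(c["rvec"]).as_matrix(); print(-Rm.T@c["tvec"])
E
```

```text
[ 0.63421687 -0.10281787  0.37947697]
```

View pics/w4c.png

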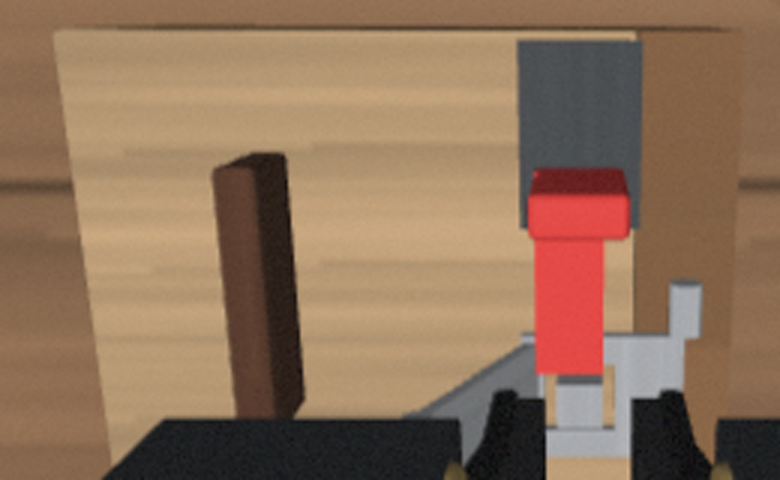

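```bash
python3 - <<'E'
from h import *
from fit import W
c=ctrl.calibration("wrist")
for p in ([.552,-.0474,-.006],[.555,-.0474,-.006]):
  print((proj(c,[W(p,P) for P in [(.075,.1,.083),(.075,-.1,.083),(.04,.046,.115),(.04,.034,.115),(.022,-.04,.135),(.022,-.066,.135),(.034,-.04,.135),(.034,-.066,.135),(-.015,-.085,.091)]])-[60,95])*3)
E
```

```text
[[ 48.78770906  34.27076648]
 [742.32985825  36.6715607 ]
 [207.81405041 173.21575142]
 [252.77408223 173.36117848]
 [526.44599429 257.68046728]
 [629.28972697 257.99903891]
 [525.81080494 210.96782619]
 [630.00859951 211.29858163]
 [683.67370515 341.14772232]]
[[ 47.22255472  23.49681006]
 [742.74574517  25.91674675]
 [206.61458293 162.0104606 ]
 [251.71340191 162.15716538]
 [526.21730942 246.11649367]
 [629.39626568 246.43806215]
 [525.57700104 199.09680048]
 [630.11891932 199.43068528]
 [683.90842635 331.80967889]]
```

servo_tool(series=[{"travel": [-0.001,0,0.02],"angular": [0,0,0]},{"travel": [0,0,0.03],"angular": [0,0,0]},{"travel": [0,0,0.03],"angular": [0,0,0]},{"travel": [0,0,0.015],"angular": [0,0,0]},{"travel": [0,0,0.009],"angular": [0,0,0]}])

```text
time: 11.9
position: [0.5571, -0.1012, 0.1229]
tool_rot: [-3.141, 0.003, 0.004]
ft_force: [-0.1, 0.7, 0.7]
grip_width: 0.003
```

servo_tool(series=[{"travel": [0,0,0],"angular": [0,0,0]},{"travel": [0,0,0],"angular": [0,0,0]}])

```text
time: 12.1
position: [0.5587, -0.1003, 0.1256]
tool_rot: [3.141, -0.001, 0.003]
ft_force: [-0.1, -0.1, 0.8]
grip_width: 0.005
```

```bash
python3 - <<'E'
from h import *
st=ctrl.get_state(); print(st["position"],st["tool_rot"],st["grip_width"],st["ft_force"]); snap("scene","s10",(180,110,310,210),6);
E
```

```text
[ 0.55873377 -0.1003089   0.12560538] [ 3.14123316e+00 -9.58356284e-04  2.64695650e-03] 0.004832978524086226 [-0.06642258 -0.11238074  0.84438174]
```

View pics/s10.png

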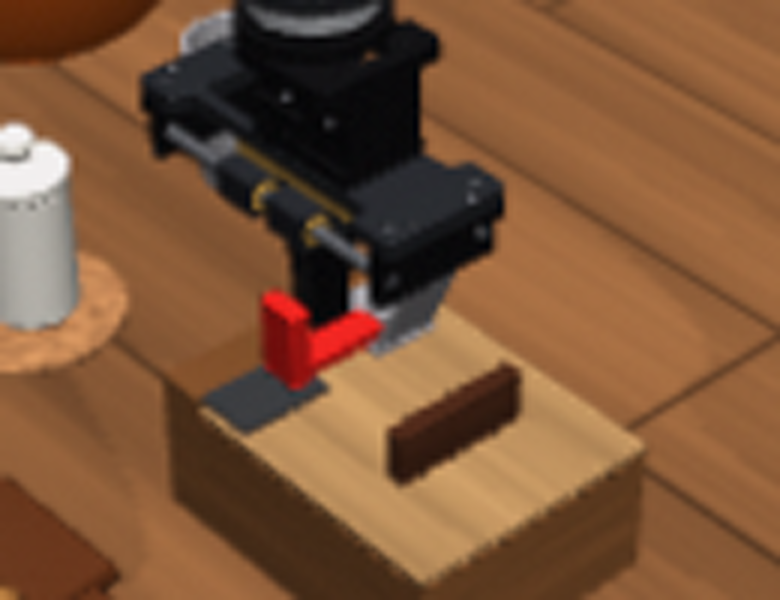

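servo_tool(series=[{"travel": [0.007,0,0.001],"angular": [0,0,0]},{"travel": [0.007,0,0.001],"angular": [0,0,0]},{"travel": [0.007,0,0],"angular": [0,0,0]},{"travel": [0.007,0,0],"angular": [0,0,0]},{"travel": [0.005,0,0],"angular": [0,0,0]}])

```text
time: 12.65
position: [0.5915, -0.1001, 0.1225]
tool_rot: [3.141, -0.0, -0.0]
ft_force: [-1.7, -0.5, 2.8]
grip_width: 0.008
```

servo_tool(series=[{"travel": [0.003,0,0],"angular": [0,0,0]},{"travel": [0.002,0,0],"angular": [0,0,0]},{"travel": [0,0,0],"angular": [0,0,0]}])

```text
time: 12.95
position: [0.5942, -0.1, 0.1222]
tool_rot: [3.141, -0.001, -0.007]
ft_force: [-6.9, -0.1, 4.5]
grip_width: 0.007
```

servo_tool(series=[{"travel": [0.002,0,0],"angular": [0,0,0]},{"travel": [0.002,0,0],"angular": [0,0,0]},{"travel": [0,0,0],"angular": [0,0,0]}])

```text
time: 13.25
position: [0.5948, -0.1001, 0.1222]
tool_rot: [3.141, -0.001, -0.019]
ft_force: [-15.9, -0.2, 11.8]
grip_width: 0.005
```

```bash
python3 - <<'E'
from h import *
st=ctrl.get_state(); print(st["position"],st["tool_rot"],st["grip_width"],st["ft_force"]); snap("scene","s11",(180,110,310,210),6);
E
```

```text
[ 0.59476004 -0.10006222  0.12217542] [ 3.14109542e+00 -1.08679095e-03 -1.91243080e-02] 0.004972478309005777 [-15.91360123  -0.19275508  11.81850371]
```

View pics/s11.png

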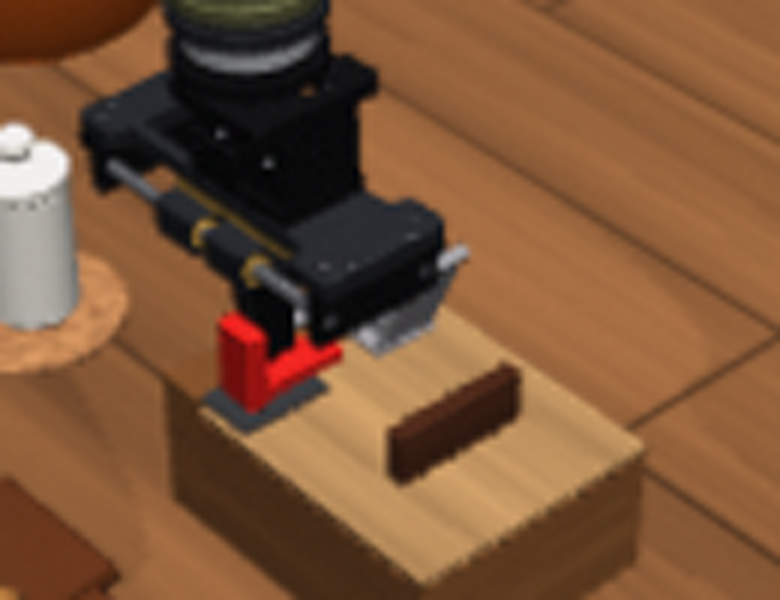

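servo_tool(series=[{"travel": [-0.008,0,0],"angular": [0,0,0]},{"travel": [-0.006,0,-0.02],"angular": [0,0,0]},{"travel": [0,0,-0.03],"angular": [0,0,0]},{"travel": [0,0,-0.03],"angular": [0,0,0]},{"travel": [0,0,0],"angular": [0,0,0]}])

```text
time: 13.8
position: [0.5894, -0.0996, 0.2076]
tool_rot: [3.14, 0.001, 0.016]
ft_force: [0.6, 0.4, 0.3]
grip_width: 0.007
```

servo_tool(series=[{"travel": [-0.015,-0.017,0],"angular": [0,0,0]},{"travel": [-0.02,-0.02,0],"angular": [0,0,0]},{"travel": [-0.02,-0.02,0],"angular": [0,0,0]},{"travel": [-0.01,-0.01,0],"angular": [0,0,0]},{"travel": [0,0,0],"angular": [0,0,0]}])

```text
time: 14.3
position: [0.5204, -0.0314, 0.2026]
tool_rot: [3.141, 0.004, 0.001]
ft_force: [0.5, 0.0, 0.3]
grip_width: 0.004
```

servo_tool(series=[{"travel": [0,0,0],"angular": [0,0,0]},{"travel": [0,0,0],"angular": [0,0,0]}])

```text
time: 14.5
position: [0.5217, -0.0342, 0.2025]
tool_rot: [3.141, -0.003, 0.001]
ft_force: [-0.1, -0.3, 0.0]
grip_width: 0.009
```

```bash
python3 - <<'E'
from h import *
c=ctrl.calibration("wrist")
st=ctrl.get_state(); print(st["position"],st["tool_rot"],st["grip_width"],st["ft_force"]); snap("wrist","w5"); snap("scene","s12",(180,110,310,210),6)
from fit import W
p=[.5532,-.0483,-.006]
print(proj(c,[W(p,P) for P in [(-.053,-.013,.149),(-.017,-.013,.149),(.04,.034,.115),(-.04,.034,.115)]]))
E
```

```text
[ 0.52174057 -0.03421178  0.2024827 ] [ 3.14146299e+00 -2.85860821e-03  1.15770218e-03] 0.008651806343556659 [-0.12682939 -0.30211998  0.03437785]
[[294.65377512 247.78578079]
 [296.68289488 196.47974683]
 [226.36040185 103.64518345]
 [228.42729365 212.49219543]]
```

View pics/w5.png

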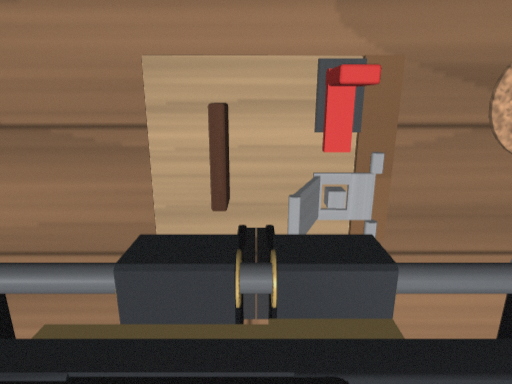

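View pics/s12.png

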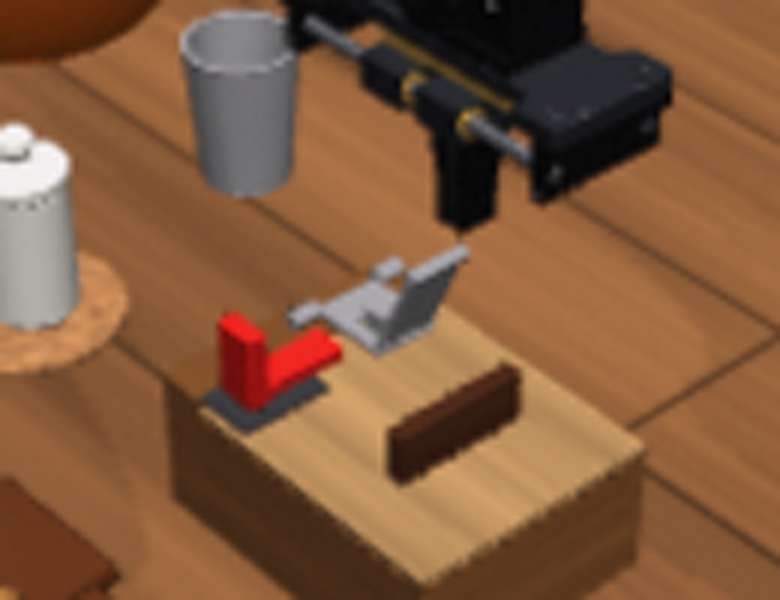

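servo_tool(series=[{"travel": [-0.003,0,0.02],"angular": [0,0,0]},{"travel": [0,0,0.025],"angular": [0,0,0]},{"travel": [0,0,0.02],"angular": [0,0,0]},{"travel": [0,0,0.007],"angular": [0,0,0]},{"travel": [0,0,0],"angular": [0,0,0]}])

```text
time: 15.1
position: [0.5174, -0.0332, 0.1296]
tool_rot: [-3.141, 0.001, 0.003]
ft_force: [0.6, 0.5, 0.2]
grip_width: 0.005
```

servo_tool(series=[{"travel": [0,0,0],"angular": [0,0,0]},{"travel": [0,0,0],"angular": [0,0,0]}])

```text
time: 15.3
position: [0.5189, -0.033, 0.1318]
tool_rot: [3.141, -0.001, 0.003]
ft_force: [-0.8, 0.1, -0.1]
grip_width: 0.007
```

```bash
python3 - <<'E'
from h import *
st=ctrl.get_state(); print(st["position"],st["tool_rot"],st["grip_width"],st["ft_force"]); snap("scene","s13",(180,110,310,210),6)
E
```

```text
[ 0.51885184 -0.03302732  0.13175114] [ 3.14126760e+00 -5.94110724e-04  3.32342208e-03] 0.006892304169481841 [-0.76442316  0.14522652 -0.06272932]
```

View pics/s13.png

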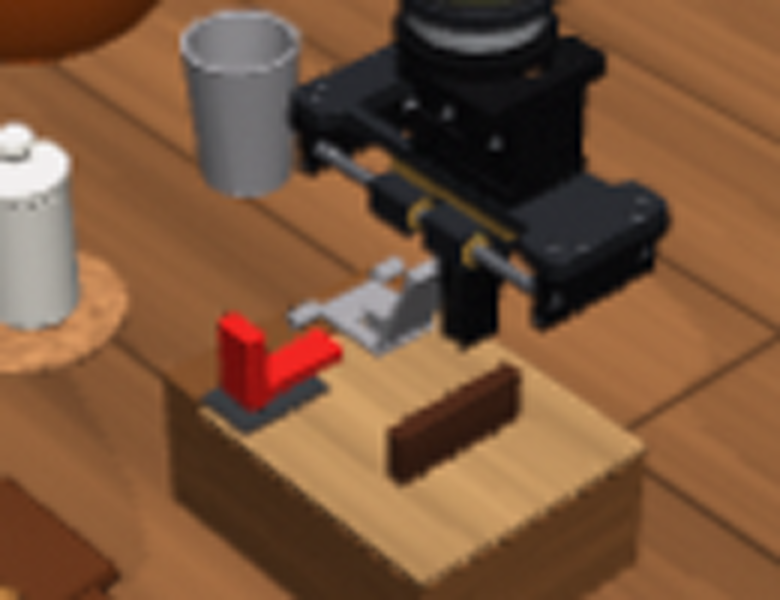

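servo_tool(series=[{"travel": [0,0.007,0],"angular": [0,0,0]},{"travel": [0,0.007,-0.001],"angular": [0,0,0]},{"travel": [0,0.01,-0.008],"angular": [0,0,0]},{"travel": [0,0.01,-0.008],"angular": [0,0,0]},{"travel": [0,0.01,-0.007],"angular": [0,0,0]}])

```text
time: 15.85
position: [0.5186, -0.0765, 0.156]
tool_rot: [-3.141, -0.002, -0.003]
ft_force: [-0.1, -0.2, 0.7]
grip_width: 0.007
```

```bash
python3 - <<'E'
from h import *
st=ctrl.get_state(); print(st["position"],st["tool_rot"],st["grip_width"],st["ft_force"]); snap("scene","s14",(180,110,310,210),6)
E
```

```text
[ 0.51860105 -0.07648223  0.15600831] [-3.14131276e+00 -2.03169252e-03 -3.08100770e-03] 0.0066479767178524805 [-0.07363645 -0.24724738  0.72885869]
```

View pics/s14.png

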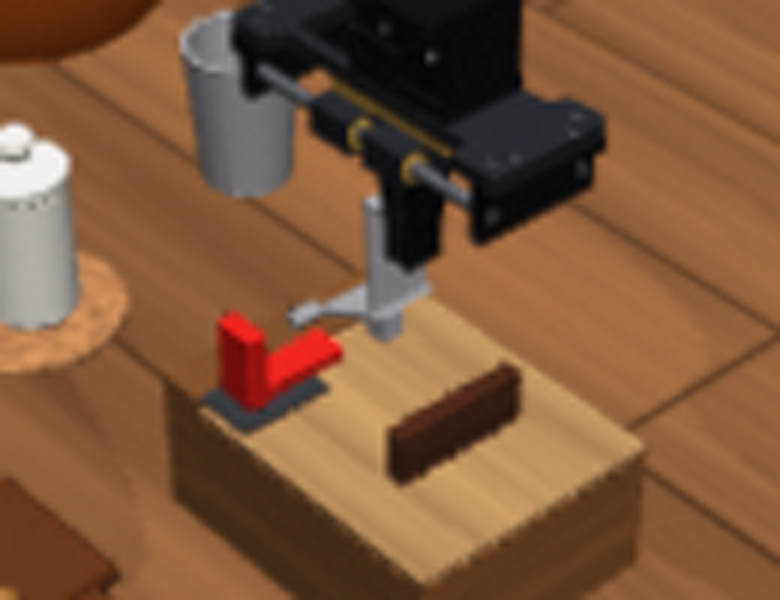

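Hasp is rising exactly as planned, with the lever vertical. Continuing along the arc.

servo_tool(series=[{"travel": [0,0.008,-0.005],"angular": [0,0,0]},{"travel": [0,0.009,-0.004],"angular": [0,0,0]},{"travel": [0,0.009,-0.003],"angular": [0,0,0]},{"travel": [0,0.009,-0.002],"angular": [0,0,0]},{"travel": [0,0.01,0],"angular": [0,0,0]}])

```text
time: 16.4
position: [0.5179, -0.123, 0.1688]
tool_rot: [3.141, -0.001, 0.0]
ft_force: [0.1, 1.2, 2.0]
grip_width: 0.004
```

servo_tool(series=[{"travel": [0,0.009,0.001],"angular": [0,0,0]},{"travel": [0,0.009,0.003],"angular": [0,0,0]},{"travel": [0,0.009,0.004],"angular": [0,0,0]},{"travel": [0,0.008,0.005],"angular": [0,0,0]},{"travel": [0,0.008,0.005],"angular": [0,0,0]}])

```text
time: 16.9
position: [0.5175, -0.1655, 0.1496]
tool_rot: [-3.141, 0.0, 0.001]
ft_force: [0.2, -0.1, 0.6]
grip_width: 0.007
```

```bash
python3 - <<'E'
from h import *
st=ctrl.get_state(); print(st["position"],st["tool_rot"],st["grip_width"],st["ft_force"]); snap("scene","s15",(150,90,310,210),5)
E
```

```text
[ 0.51745692 -0.1655275   0.14961408] [-3.14126755e+00  4.80708732e-04  1.37556237e-03] 0.006659996725140798 [ 0.24010426 -0.07105816  0.57436637]
```

View pics/s15.png

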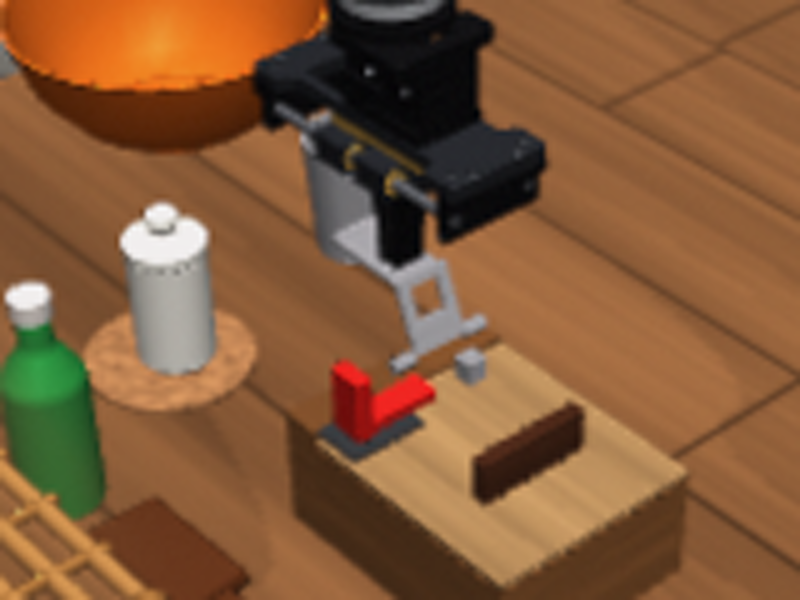

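servo_tool(series=[{"travel": [0,0.006,0.007],"angular": [0,0,0]},{"travel": [0,0.006,0.008],"angular": [0,0,0]},{"travel": [0,0.004,0.008],"angular": [0,0,0]},{"travel": [0,0,0],"angular": [0,0,0]},{"travel": [0,0,0],"angular": [0,0,0]}])

```text
time: 17.45
position: [0.5172, -0.1824, 0.1275]
tool_rot: [3.14, -0.002, -0.002]
ft_force: [-2.1, -5.6, 2.3]
grip_width: 0.007
```

```bash
python3 - <<'E'
from h import *
st=ctrl.get_state(); print(st["position"],st["tool_rot"],st["grip_width"],st["ft_force"]); snap("scene","s16",(150,90,310,210),5)
E
```

```text
[ 0.51719349 -0.18238664  0.12748436] [ 3.14002586e+00 -2.03878411e-03 -1.81877434e-03] 0.0066987723976204 [-2.11185049 -5.60348734  2.28051732]
```

View pics/s16.png

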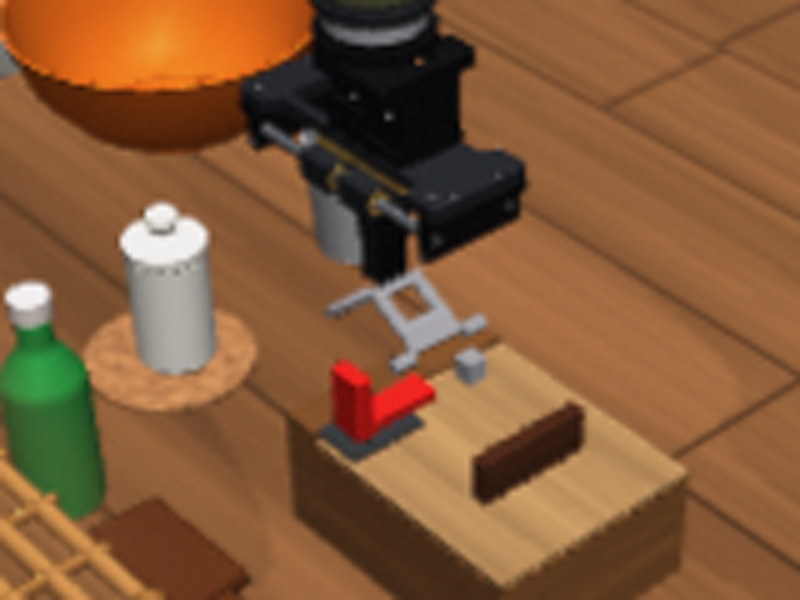

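servo_tool(series=[{"travel": [0,0.002,-0.005],"angular": [0,0,0]},{"travel": [0,0.002,-0.01],"angular": [0,0,0]},{"travel": [0,0,-0.02],"angular": [0,0,0]},{"travel": [0,0,-0.03],"angular": [0,0,0]},{"travel": [0,0,-0.01],"angular": [0,0,0]}])

```text
time: 18.0
position: [0.5199, -0.1841, 0.2065]
tool_rot: [3.141, 0.002, 0.008]
ft_force: [-0.6, 0.5, 0.1]
grip_width: 0.004
```

```bash
python3 - <<'E'
from h import *
st=ctrl.get_state(); print(st["position"],st["tool_rot"],st["grip_width"],st["ft_force"]); snap("scene","s17",(150,90,310,210),5)
E
```

```text
[ 0.51988043 -0.18409598  0.20646078] [3.14052731e+00 1.79377252e-03 8.45279755e-03] 0.004032821124822981 [-0.56043022  0.46040996  0.0789596 ]
```

View pics/s17.png

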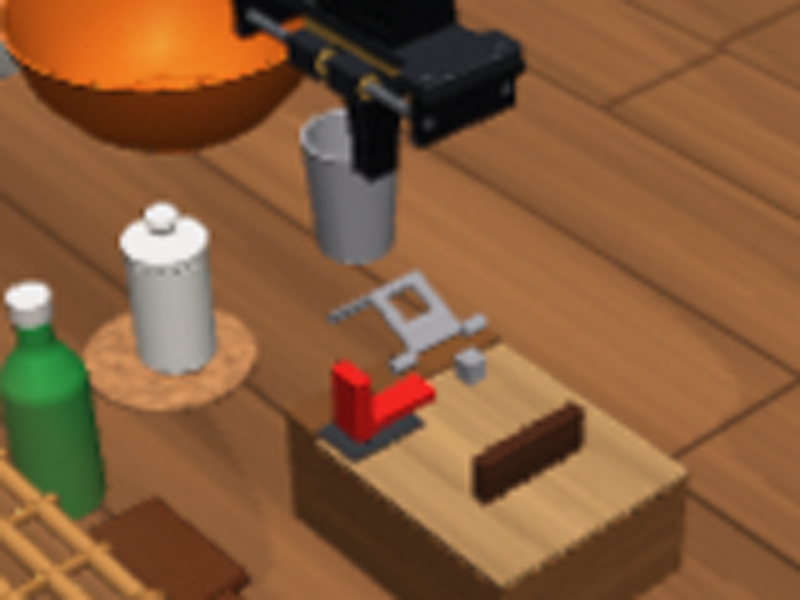

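```bash
python3 - <<'E'
from h import *
from fit import W
S=ctrl.calibration("scene"); p=[.5532,-.0483,-.006]
for th in (1.9,2.1,2.3,2.5,2.7):
  o=[]
  for (x,y,z) in [(-.015,.046,0),(-.055,.046,0),(-.017,.072,.058),(-.053,.072,.058)]:
    Y=y*np.cos(th)-z*np.sin(th); Z=y*np.sin(th)+z*np.cos(th); o.append(W(p,(x,-.085+Y,.091+Z)))
  print(th,((proj(S,o)-[150,90])*5).round().tolist())
E
```

```text
1.9 [[392.0, 284.0], [442.0, 259.0], [332.0, 231.0], [376.0, 211.0]]
2.1 [[384.0, 283.0], [433.0, 259.0], [325.0, 247.0], [369.0, 227.0]]
2.3 [[377.0, 285.0], [426.0, 261.0], [322.0, 267.0], [365.0, 246.0]]
2.5 [[371.0, 289.0], [420.0, 265.0], [322.0, 289.0], [365.0, 268.0]]
2.7 [[367.0, 296.0], [416.0, 272.0], [326.0, 313.0], [369.0, 292.0]]
```

servo_tool(series=[{"travel": [0.008,-0.03,0],"angular": [0,0,0]},{"travel": [0.009,-0.04,0],"angular": [0,0,0]},{"travel": [0.009,-0.04,0],"angular": [0,0,0]},{"travel": [0.0075,-0.035,0],"angular": [0,0,0]},{"travel": [0,0,0],"angular": [0,0,0]}])

```text
time: 18.55
position: [0.5515, -0.0319, 0.2022]
tool_rot: [-3.137, -0.016, 0.0]
ft_force: [0.2, 0.7, 0.5]
grip_width: 0.006
```

servo_tool(series=[{"travel": [0,0,0.0],"angular": [0,0,0]},{"travel": [0,0,0.025],"angular": [0,0,0]},{"travel": [0,0,0.025],"angular": [0,0,0]},{"travel": [0,0,0],"angular": [0,0,0]},{"travel": [0,0,0],"angular": [0,0,0]}])

```text
time: 19.05
position: [0.5509, -0.0411, 0.1524]
tool_rot: [3.142, -0.003, -0.002]
ft_force: [-0.2, 0.5, 0.2]
grip_width: 0.007
```

```bash
python3 - <<'E'
from h import *
st=ctrl.get_state(); print(st["position"],st["tool_rot"],st["grip_width"],st["ft_force"]); snap("scene","s18",(180,110,310,210),6)
E
```

```text
[ 0.55092099 -0.04112439  0.15236809] [ 3.14153190e+00 -3.15028142e-03 -1.97510325e-03] 0.006957617998583594 [-0.17149534  0.51160803  0.18282976]
```

View pics/s18.png

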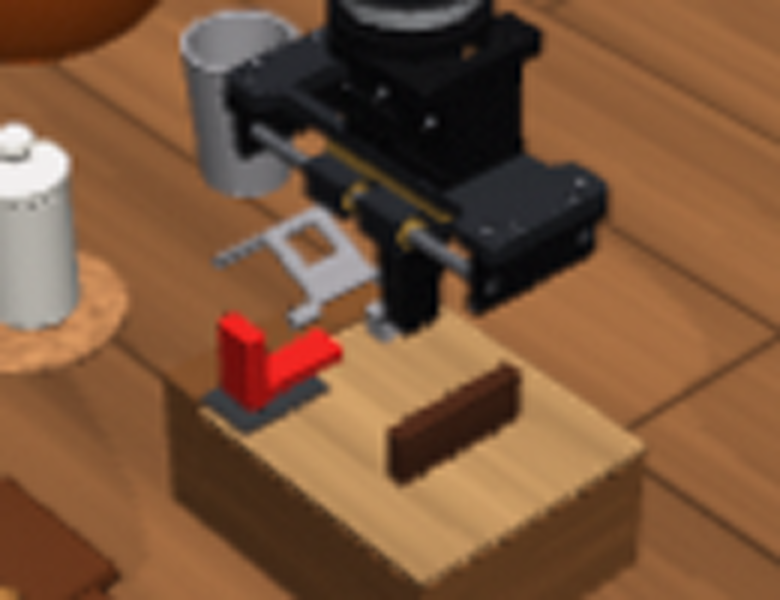

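servo_tool(series=[{"travel": [0.002,0,0.02],"angular": [0,0,0]},{"travel": [0,0,0.02],"angular": [0,0,0]},{"travel": [0,0,0.005],"angular": [0,0,0]},{"travel": [0,0,0],"angular": [0,0,0]},{"travel": [0,-0.005,0],"angular": [0,0,0]}])

```text
time: 19.6
position: [0.5543, -0.0357, 0.1089]
tool_rot: [3.141, -0.003, 0.003]
ft_force: [-0.9, -0.8, 0.1]
grip_width: 0.006
```

servo_tool(series=[{"travel": [0,-0.008,0],"angular": [0,0,0]},{"travel": [0,-0.01,0],"angular": [0,0,0]},{"travel": [0,-0.01,0],"angular": [0,0,0]},{"travel": [0,-0.01,0],"angular": [0,0,0]},{"travel": [0,-0.01,0],"angular": [0,0,0]}])

```text
time: 20.1
position: [0.554, 0.0134, 0.1081]
tool_rot: [3.141, -0.001, 0.002]
ft_force: [1.7, -3.8, 2.1]
grip_width: 0.005
```

servo_tool(series=[{"travel": [0,-0.01,0],"angular": [0,0,0]},{"travel": [0,-0.01,0],"angular": [0,0,0]},{"travel": [0,-0.01,0],"angular": [0,0,0]},{"travel": [0,-0.008,0],"angular": [0,0,0]},{"travel": [0,0,0],"angular": [0,0,0]}])

```text
time: 20.6
position: [0.5527, 0.0537, 0.1072]
tool_rot: [-3.14, -0.004, 0.002]
ft_force: [-0.0, -0.2, 0.3]
grip_width: 0.003
```

servo_tool(series=[{"travel": [0,-0.003,0],"angular": [0,0,0]},{"travel": [0,-0.003,0],"angular": [0,0,0]},{"travel": [0,-0.002,0],"angular": [0,0,0]},{"travel": [0,0,0],"angular": [0,0,0]}])

```text
time: 21.0
position: [0.5524, 0.0591, 0.107]
tool_rot: [3.141, -0.0, -0.003]
ft_force: [-1.9, -1.7, -0.9]
grip_width: 0.003
```

```bash
python3 - <<'E'
from h import *
st=ctrl.get_state(); print(st["position"],st["tool_rot"],st["grip_width"],st["ft_force"]); snap("scene","s19",(150,100,310,220),5)
E
```

```text
[0.55244149 0.05912239 0.10698834] [ 3.14144061e+00 -2.26027463e-04 -3.24792931e-03] 0.0031690173713863905 [-1.93801537 -1.74638111 -0.93106976]
```

View pics/s19.png

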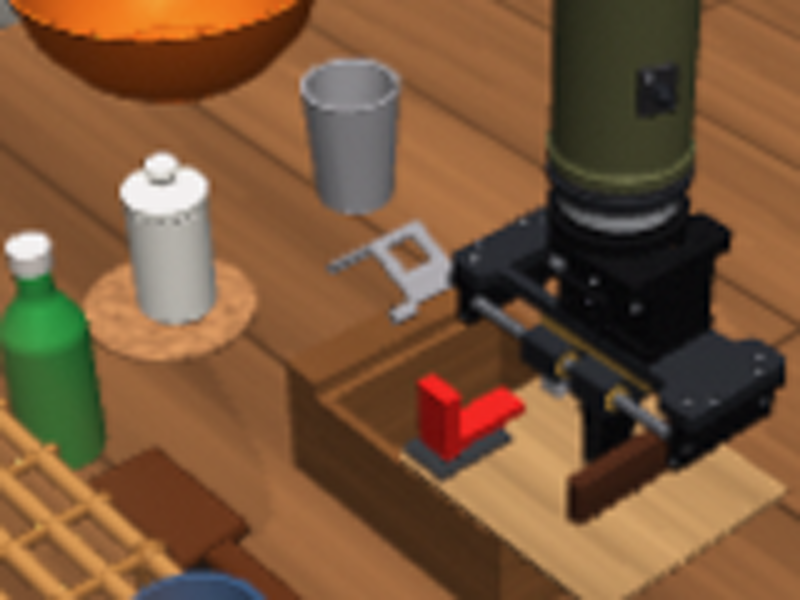

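servo_tool(series=[{"travel": [0,-0.003,0],"angular": [0,0,0]},{"travel": [0,-0.002,0],"angular": [0,0,0]},{"travel": [0,0,0],"angular": [0,0,0]}])

```text
time: 21.35
position: [0.5531, 0.0645, 0.1073]
tool_rot: [-3.141, -0.0, 0.001]
ft_force: [-1.7, -1.9, -1.0]
grip_width: 0.005
```

servo_tool(series=[{"travel": [0,-0.003,0],"angular": [0,0,0]},{"travel": [0,0,0],"angular": [0,0,0]}])

```text
time: 21.55
position: [0.5534, 0.0676, 0.1075]
tool_rot: [-3.141, -0.001, -0.0]
ft_force: [-1.5, -2.5, -0.6]
grip_width: 0.006
```

servo_tool(series=[{"travel": [0,-0.003,0],"angular": [0,0,0]},{"travel": [0,0,0],"angular": [0,0,0]}])

```text
time: 21.75
position: [0.5535, 0.0687, 0.1075]
tool_rot: [3.139, -0.001, -0.0]
ft_force: [-2.7, -5.5, -0.4]
grip_width: 0.005
```

servo_tool(series=[{"travel": [0,-0.003,0],"angular": [0,0,0]},{"travel": [0,0,0],"angular": [0,0,0]}])

```text
time: 21.95
position: [0.5534, 0.0688, 0.1075]
tool_rot: [3.136, -0.004, -0.001]
ft_force: [-2.4, -10.5, -0.0]
grip_width: 0.004
```

servo_tool(series=[{"travel": [0,-0.004,0],"angular": [0,0,0]},{"travel": [0,0,0],"angular": [0,0,0]}])

```text
time: 22.15
position: [0.5534, 0.0689, 0.1075]
tool_rot: [3.131, -0.008, -0.003]
ft_force: [-3.9, -17.0, 3.2]
grip_width: 0.004
```

servo_tool(series=[{"travel": [0,0.012,0],"angular": [0,0,0]},{"travel": [0,0.008,0],"angular": [0,0,0]},{"travel": [0,0,-0.03],"angular": [0,0,0]},{"travel": [0,0,-0.04],"angular": [0,0,0]},{"travel": [0,0,-0.04],"angular": [0,0,0]}])

```text
time: 22.65
position: [0.5535, 0.0587, 0.219]
tool_rot: [-3.139, -0.002, -0.001]
ft_force: [0.3, -0.9, -0.0]
grip_width: 0.004
```

servo_tool(series=[{"travel": [-0.02,0,-0.03],"angular": [0,0,0]},{"travel": [-0.04,0,0],"angular": [0,0,0]},{"travel": [-0.03,0,0],"angular": [0,0,0]},{"travel": [0,0,0],"angular": [0,0,0]},{"travel": [0,0,0],"angular": [0,0,0]}])

```text
time: 23.15
position: [0.464, 0.058, 0.2483]
tool_rot: [3.141, 0.001, 0.005]
ft_force: [0.6, -0.3, -0.4]
grip_width: 0.008
```

```bash
python3 - <<'E'
from h import *
from fit import W
st=ctrl.get_state(); print(st["time"],st["position"],st["qd"].round(3),st["ft_force"]); snap("scene","s20",(110,90,450,330),2.3); snap("top","t20")
S=ctrl.calibration("scene"); p=[.5532,-.0483,-.006]
print((proj(S,[W(p,P) for P in [(.075,.19,.083),(-.075,.19,.083),(.04,.124,.115),(.058,-.053+.09,.135)]])-[110,90])*2.3)
E
```

```text
23.15 [0.46402411 0.05795691 0.24830796] [-0.002  0.041  0.011 -0.026  0.009  0.    -0.002] [ 0.62291754 -0.32565405 -0.39662629]
[[371.38179494 305.13290006]
 [458.48361766 247.82495236]
 [355.47527226 243.01744022]
 [296.96040482 201.80108989]]
```

View pics/s20.png

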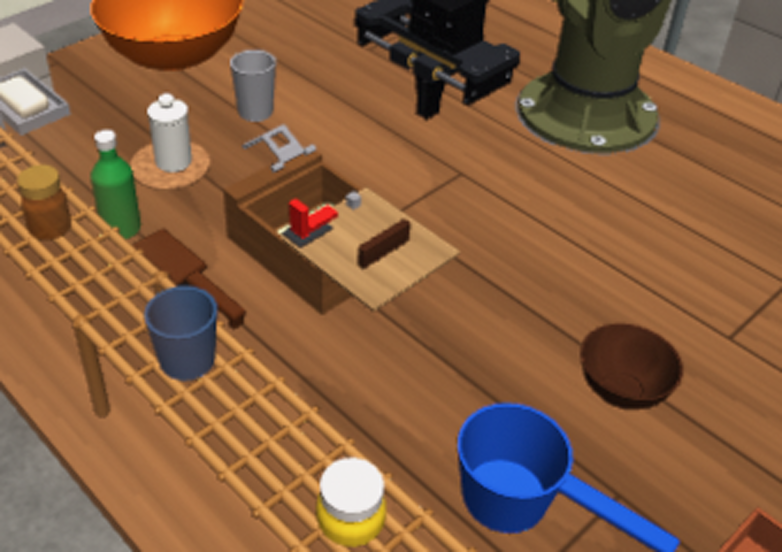

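View pics/t20.png

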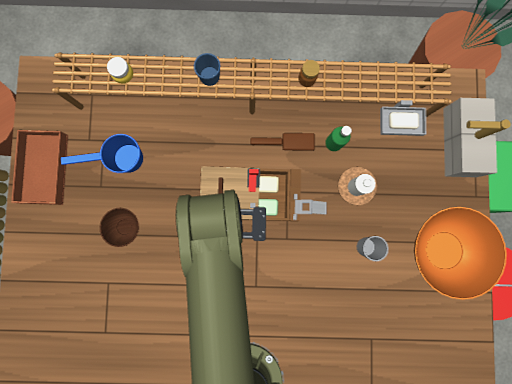

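```bash
python3 - <<'E'
from h import *
cr("t20",(325,155,395,215),10,"t20c")
T=ctrl.calibration("top"); print((proj(T,[(.593,-.334,.006),(.593,-.334,.124)])-[325,155])*10)
a=cv2.imread("pics/t_raw.png").astype(int);b=cv2.imread("pics/t20_raw.png").astype(int)
d=np.abs(a-b).sum(2)
for n,(x0,y0,x1,y1) in dict(brush=(245,128,320,155),bowl=(95,203,143,250),tumb=(355,232,392,265),dip=(55,130,150,178),bottle=(323,122,356,155)).items(): print(n,d[y0:y1,x0:x1].max(),d[y0:y1,x0:x1].mean().round(1))
E
```

```text
[[316.38998678 300.51901568]
 [433.86462264 255.241655  ]]
brush 12 3.2
bowl 14 3.3
tumb 10 3.4
dip 11 3.3
bottle 12 3.3
```

View pics/t20c.png

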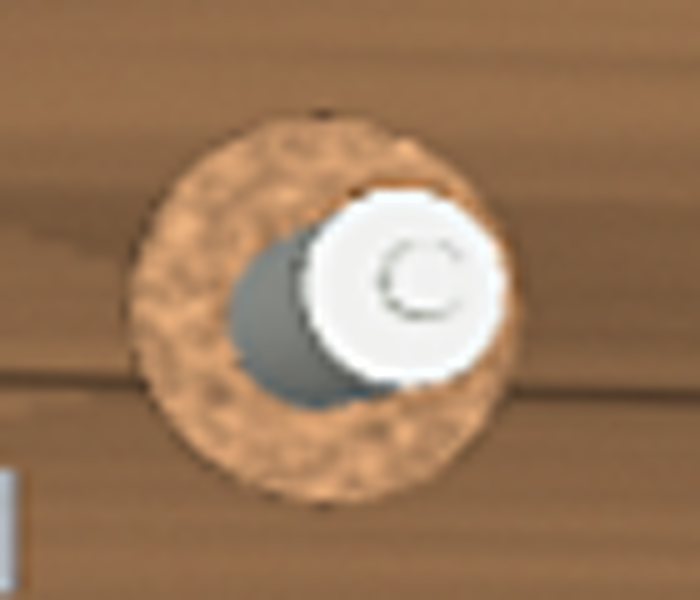

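```bash
python3 -c "
from bench import ctrl
print(ctrl.close_job())"
```

```text
the job is handed in; nothing more can be done
None
```

All four steps were done in order, and I handed the job in at about 23 s of the 67 s allowed.

- **Jar:** it stands upright on the cork mat, within about 5 mm of the middle in the last pictures. It hung tilted by about 7° in the gripper and was dragged about 6 mm when grasped. It righted itself when set down and released.
- **Tab:** I pushed it until it stopped moving, at about 16 N. The last scene picture shows the grip where the full 30 mm stop should be.
- **Hasp:** it swung over and fell away. Its pixels match about 2.7 rad open.
- **Lid:** I pushed it by the rib until it stopped, at about 17 N. Its end corner lies within a few pixels of the 90 mm open position. The gripper's stopping point was about 8 mm beyond what I had calculated, probably because the closed fingers are thinner than I assumed.
- **Other objects:** the hairbrush, bowl, tumbler, dipper and bottle look the same in the top pictures from before and after. The arm is clear of everything.

No check failed. Positions from the top, scene and wrist cameras disagreed by 2 to 4 mm, and up to about 7 mm for the mat, which did not affect the work.

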